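# Hold the lathe's tool-rest banjo over the bed for bolting

### The job

Press Stop (the mushroom button) on the lathe's switch box fully down and let it spring back, so that the lathe is surely off; leave Start alone. Then pick up the banjo (the slotted cast bracket with the post boss) by the balance point of its foot, carry it level to the open bed about midway between headstock and tailstock, and hold it still and level about 4 cm above the ways without touching them: foot square across the bed, the middle of its slot over the gap, boss on your side. Finish while still holding it there, so that I can pass the clamp bolt up from below; do not knock the lathe or disturb anything else.

Things in the scene. Friction and masses are not known exactly. Their poses are not given: they have to be found in the camera images.
- lathe: Mini wood lathe fixed to the bench, bed (880 x 88 mm) running left to right. Origin on the bench under the bed's middle; x points away from the operator (the robot's side), y along the bed to the headstock, z up. The ways' top is 100 mm above the bench. The headstock, 280 mm tall, its front 65 mm before the bed's centreline, starts at y = 0.22 m; the tailstock, 275 mm tall, is at the other end
- bed_gap (a point): point level with the top of the ways, above the lathe's origin, on the centreline of the straight 28 mm wide gap between the two ground steel ways, which runs the length of the bed along y and is open from above; axes as the lathe's
- spur_tip (a point): tip of the drive centre that sticks out of the headstock, 100 mm above the ways and straight over the gap; axes as the lathe's
- tail_tip (a point): tip of the tailstock's centre, 100 mm above the ways and straight over the gap; axes as the lathe's. The tailstock is clamped at a different place each time; the two tips are 380 to 460 mm apart
- banjo: Loose dark cast-iron tool-rest bracket, 0.68-0.95 kg, flat on the bench: slotted foot 155 x 40 x 16 mm and, at one end, an upright bored boss 36 mm across, 54 mm tall. Origin: balance point, at the underside (centre of mass above it). x runs along the foot from boss to slot, z up. At x: boss axis -51 mm, foot -41 to 114, slot -1 to 97 (15 wide, through). Sides at the balance point free to grip
- banjo_slot (a point): middle of the banjo's slot, at its underside, 48 mm from the balance point
- banjo_boss (a point): axis of the banjo's boss, at its underside. A ball-ended locking handle sticks out of the boss to the side (-y of the banjo), 50 mm from the boss axis, 38 mm above the underside
- switchbox: the lathe's switch box, fixed on the bench, 78 x 125 mm and 50 mm high, two black push buttons on its top. Origin at the centre of its underside, z up; the Stop button is 32 mm along +y, the Start button 32 mm along -y
- stop_top (a point): centre of the top of the Stop button: a mushroom head 38 mm across that stands 26 mm above the box
- stop_button (a joint): how far Stop is pressed (m): 0 released, 0.006 fully down. A spring returns it: 1.5 N starts it moving, 5 N holds it fully down
- start_top (a point): centre of the top of the Start button: 25 mm across, sunk inside a round collar 37 mm across that stands 9 mm above the box. Not to be pressed
- start_button (a joint): how far Start is pressed (m): 0 released, 0.006 fully down
- tool_rest: the loose T-shaped steel tool rest (bar 150 x 12 x 26 mm, short round post) lying on the bench between the lathe and the robot; bystander
- clamp_bolt: clamp plate 50 x 40 x 10 mm with an upright bolt, 72 mm tall in all, standing on the bench in front of the bed; bystander
- mallet: 270 mm wooden mallet lying on the right of the bench; bystander
- wax_tin: wax tin, 72 mm across and 45 mm high, near the right front of the lathe; bystander
- hat_stand: turned wooden hat stand, base 136 mm across, 170 mm tall, on the left of the bench; bystander
Mind the look-alikes: they are no part of the job. Leave any turquoise look-alike of the banjo alone.

How it is judged:
On the way, in this order (a step that is already met when the one before it is completed fails the run):
1. Stop is pressed fully down (value of joint stop_button above 0.005 m), for 0.1 s.
2. Stop is let go and springs back up (value of joint stop_button below 0.001 m and contact force between anything else and stop_button below 0.1 N), for 0.1 s.
3. the banjo is lifted off the bench, gripped at its balance point (x of the grasp point in the frame of banjo between -0.018 and 0.018 m and contact force between the fingers and banjo above 3 N and height (world z) of banjo above 0.04 m), for 0.2 s.
At the end, for the whole second after the job is handed in: Held still by the fingers within 18 mm of its balance point, level to 5 deg, 20-65 mm above the ways, touching only the gripper; slot middle within 20 mm of the gap's centreline and 130 mm or more from both centre tips; square to 7 deg, boss on the robot's side; buttons up (x of the grasp point in the frame of banjo between -0.018 and 0.018 m and contact force between the fingers and banjo above 3 N and angle between banjo's own z axis and vertical below 0.09 rad and z of banjo in the frame of bed_gap between 0.02 and 0.065 m and x of banjo_slot in the frame of bed_gap between -0.02 and 0.02 m and y of banjo_slot in the frame of spur_tip below -0.13 m and y of banjo_slot in the frame of tail_tip above 0.13 m and x of banjo_boss in the frame of bed_gap below -0.07 m and angle between the x axis of banjo and the x axis of lathe, either way round below 0.13 rad and contact force between banjo and lathe below 0.2 N and linear speed of banjo below 0.02 m/s and angular speed of banjo below 0.15 rad/s and value of joint each of stop_button, start_button below 0.001 m); the arm keeps its last pose, push and grip.
It fails at once if Start is pressed (value of joint start_button above 0.002 m).
It fails at once if the banjo is tipped more than 15 degrees (angle between banjo's own z axis and vertical above 0.26 rad).
It fails at once if the lathe is knocked with the banjo or the fingers (contact force between banjo and lathe above 5 N or contact force between the fingers and lathe above 10 N).
It fails at once if the lathe's tailstock is pushed along (distance of tail_tip from where it was at the start of the episode above 0.01 m).
It fails at once if another thing on the bench is disturbed (distance of any of tool_rest, clamp_bolt, mallet, wax_tin, hat_stand from where it was at the start of the episode above 0.03 m).
It also fails if it takes over 64 s, if anything falls off the work surface, if the arm or the gripper's body presses on something with over 40 N, if the wrist force passes 120 N, or if a joint passes its speed limit or range.

### The arm

A 6-joint arm with a two-finger parallel gripper is mounted at the origin on the work surface. World frame = base frame: x ahead of the robot, y to its left, z up, the work surface at z = 0. Lengths are in m, angles in rad, forces in N, time in s.
With the tool pointing down it reaches from about 0.3 to 0.775 m from the base axis. Payload 14.6 kg.
Tool frame: the origin (TCP) lies midway between the tips of the shut fingers; the grasp point (between the pads) lies r.tcp_to_grasp behind it (r.tcp_to_grasp is the distance from the TCP to the grasp point, in m); y points along the fingers, z is the direction in which the jaws open and shut, and the axes are right-handed (so a half turn about y gives the same grasp; the last joint's range is limited). The gripper opens to 94 mm and grips with 3 to 60 N. Pads are 16 mm wide; open, the fingers measure 119 mm over their backs; the gripper's body (75 mm by 177 mm) begins 78 mm behind the grasp point.
Start: joints at [1.177, 0.3, 1.521, -0, 1.321, -0.067], TCP at [0.177, 0.521, 0.205] pointing down, gripper open.
Joint ranges: [-3.03, 3.03], [-0.79, 2.21], [0.23, 2.52], [-1.04, 4.18], [0, 3.07], [-2.55, 2.55]. Speed limits (rad/s): [2.22, 2.22, 2.57, 3.14, 3.14, 3.14].

### API

Orientations are given as a unit quaternion [w, x, y, z].
In Python, from plant import r, optics gives the robot as it stands.
- The arm moves only by the tool send_rows, never from a script. Its argument "moves" is a list of rows, each an object with "offset": the shift along the tool's x, y, z in mm, a list of three; "angular": the turn, a rotation vector about the tool's x, y, z in degrees, a list of three; "grip": the closure, from -1 (fully open) to 1 (shut). In form: [{"offset": [x, y, z], "angular": [ax, ay, az], "grip": grip}, ...]. A call has exactly 5 rows; each row shifts and turns the commanded pose from where the row before left it, along the tool's axes as they then stand; what a row does not reach is not made up. A row lasts 1/8 s, in which the tool goes at most 62.5 mm and 10.7 degrees, less where a joint would pass 70% of its speed; a pose out of reach is approached as far as the arm can. A call with a gripper value outside its range is refused whole. The fingers move at their own pace and stop on an object; the grip force is fixed at half the most. Time passes only in rows, so rows that do not move let the fingers close, or fill a call up. It gives the time, the measured TCP pose, the force and the opening at its end, in the units of the state.
- r.get_obs(): the state, without advancing time (a new reading comes with each control period).
- optics.get_image(name): name is "scene" or "top" or "wrist"; returns a dict with "frame" (384x512x3 uint8, blue, green, red), "K" (3x3 intrinsics, pixels), "position" and "orientation" of the camera in the world. Camera axes: x right, y down, z forward; pixel columns grow to the right and rows downward; lengths in m; the calibration is good to about 2 mm. A picture is of the moment at which its call begins. There is no depth.
- r.sign_off(): hands the job in, once; it reports no verdict.
The state is a dict: "t": time; "qpos": joint angles; "qvel": joint speeds; "joint_efforts": joint torques, N m; "position": TCP position; "tool_rot": TCP orientation; "wrist_force": force on the tool from outside, world axes, zero at the start; "wrist_torque": the same for the moment, N m; "grip_width": opening from 0.0 (shut) to 1.0 (fully open).
Only numpy, scipy, OpenCV 4.12 (cv2) and the standard library are available. Lean on these libraries where they do the work, as an engineer would, in place of code of your own. Each camera call takes 0.05 s, during which the arm holds its last target.

## Working session

There is one attempt and no reset: what is moved stays moved. The work goes in short steps, Python scripts to look and compute and a tool call to move; the robot and the scene stay as the last step left them, time stands still between calls to the robot, and variables do not carry over. Pictures are saved under pics/ and viewed, and the job is handed in when it is done.

Besides the shell and the picture viewer there is one more tool, called after "Request:" by a JSON object that holds its "fn" and its "kwargs". send_rows: Moves the arm, as the interface text tells. Its arguments: {"type":"object","properties":{"moves":{"type":"array","items":{"type":"object","properties":{"offset":{"type":"array","items":{"type":"number"}},"angular":{"type":"array","items":{"type":"number"}},"grip":{"type":"number"}}}}},"required":["moves"]}

```bash
ls; mkdir -p pics; cat > h.py <<'E'
import numpy as np,cv2
from scipy.spatial.transform import Rotation as R
from plant import r,optics
def rot(q): return R.from_quat([q[1],q[2],q[3],q[0]]).as_matrix()
def ray(d,u,v):
    c=np.linalg.inv(np.array(d["K"]))@np.array([u,v,1.]); return np.array(d["position"]),rot(d["orientation"])@c
def onz(d,u,v,z):
    p,w=ray(d,u,v); return p+w*(z-p[2])/w[2]
def proj(d,P):
    c=np.array(d["K"])@(rot(d["orientation"]).T@(np.array(P,float)-d["position"])); return c[:2]/c[2]
E
python3 - <<'E'
from h import *
import pickle
o=r.get_obs(); print(o, r.tcp_to_grasp)
print(rot(o["tool_rot"]))
D={}
for n in ("scene","top","wrist"):
    d=optics.get_image(n); D[n]=d; cv2.imwrite(f"pics/{n}0.png",d["frame"]); print(n,d["K"],d["position"],d["orientation"])
pickle.dump(D,open("d0.pkl","wb"))
E
```

```text
pics
{'t': 0.0, 'qpos': array([ 1.17737735e+00,  3.00450206e-01,  1.52156218e+00,  2.41014742e-07,
        1.32066077e+00, -6.66261003e-02]), 'qvel': array([ 0.00079556, -0.00118907,  0.00017545,  0.00107089, -0.00025161,
       -0.00215521]), 'joint_efforts': array([ 2.74908211e-05, -5.31808627e+01, -3.52736020e+01,  7.08492519e-02,
        2.44693703e-02, -7.76912998e-05]), 'position': array([0.17647647, 0.52066054, 0.20490578]), 'tool_rot': array([-0.69731642,  0.69806028, -0.11511248,  0.11493812]), 'wrist_force': array([0.42243732, 0.17387956, 0.47624889]), 'wrist_torque': array([-0.03239211,  0.01480057,  0.02554673]), 'grip_width': 1.0022791217862639} 0.0188
[[ 9.47076687e-01 -4.14421685e-04  3.21007128e-01]
 [-3.21007388e-01 -9.97859643e-04  9.47076165e-01]
 [-7.21688419e-05 -9.99999416e-01 -1.07808203e-03]]
scene [[493.47349394   0.         261.55463462]
 [  0.         493.47349394 187.5884953 ]
 [  0.           0.           1.        ]] [1.44511382 0.28115223 1.53921832] [-0.18838359  0.56565102  0.76283499 -0.2502665 ]
top [[401.26444244   0.         257.24930694]
 [  0.         401.26444244 184.16156242]
 [  0.           0.           1.        ]] [ 0.36104431 -0.01610839  1.52227181] [-0.03151806  0.71393109 -0.6991871   0.02112867]
wrist [[332.32878263   0.         256.24140327]
 [  0.         332.32878263 189.33632257]
 [  0.           0.           1.        ]] [0.10951254 0.54270741 0.38360621] [0.0988086  0.80664391 0.57843932 0.07050121]
```

View pics/scene0.png

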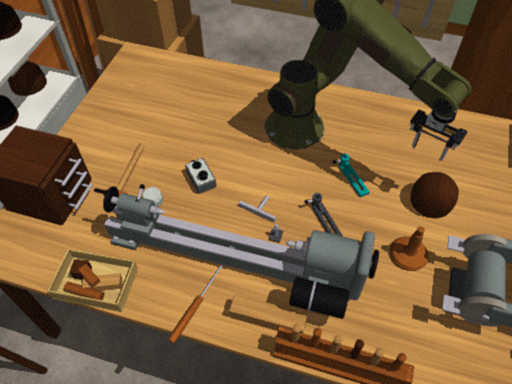

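View pics/top0.png

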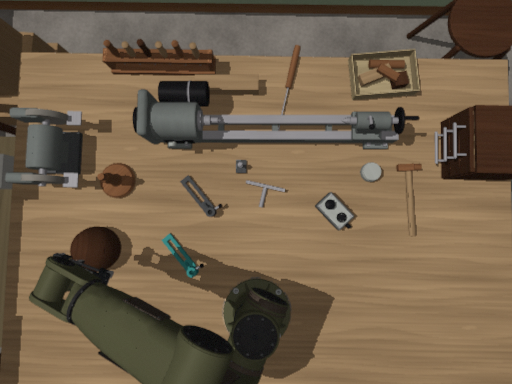

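View pics/wrist0.png

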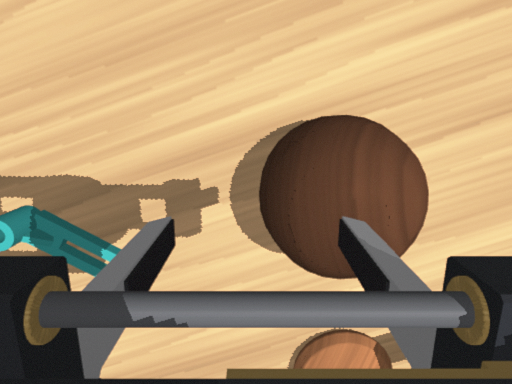

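The top view has two banjo-shaped things: a dark grey one at (198,196) and a turquoise one at (181,256). The dark one fits the description, and turquoise is the stated look-alike. The switch box is at (335,211). I'll confirm these in enlarged crops.

```bash
python3 - <<'E'
import pickle,cv2,numpy as np
D=pickle.load(open("d0.pkl","rb")); f=D["top"]["frame"]; s=D["scene"]["frame"]
a=cv2.resize(f[170:225,170:230],None,fx=6,fy=6,interpolation=cv2.INTER_CUBIC)
b=cv2.resize(f[185:240,305:365],None,fx=6,fy=6,interpolation=cv2.INTER_CUBIC)
cv2.imwrite("pics/c1.png",np.hstack([a,b]))
cv2.imwrite("pics/c2.png",cv2.resize(f[85:160,130:410],None,fx=2.8,fy=2.8,interpolation=cv2.INTER_CUBIC))
a=cv2.resize(s[185:245,295:355],None,fx=6,fy=6,interpolation=cv2.INTER_CUBIC)
b=cv2.resize(s[145:205,170:230],None,fx=6,fy=6,interpolation=cv2.INTER_CUBIC)
cv2.imwrite("pics/c3.png",np.hstack([a,b]))
E
```

```text
(no output)
```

View pics/c1.png

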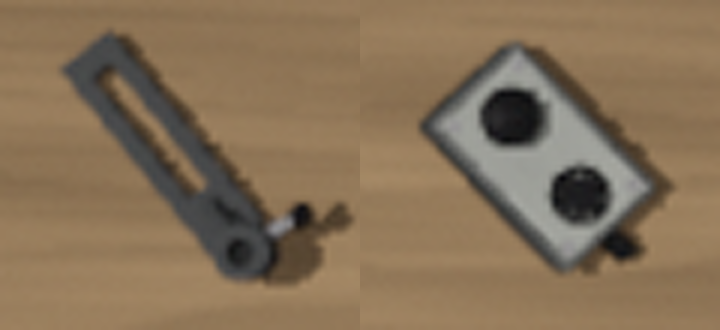

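View pics/c2.png

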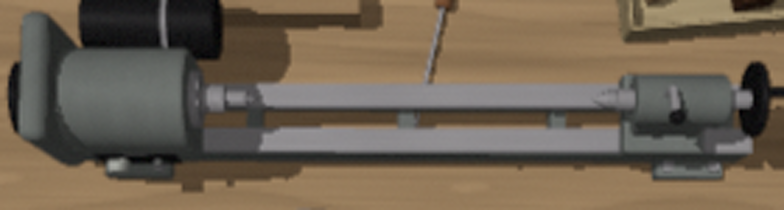

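View pics/c3.png

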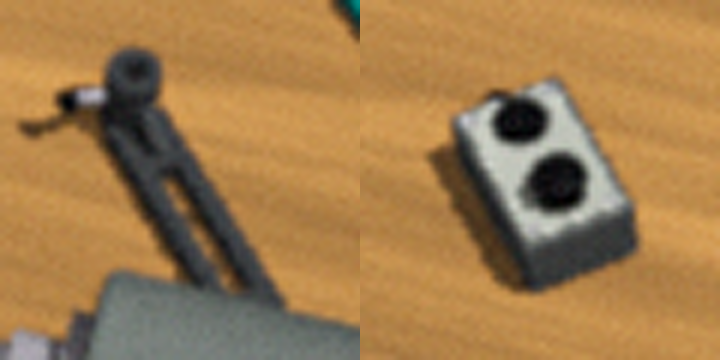

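The crops confirm it. The dark bracket with its slot, boss at the lower right and ball handle is the banjo. The larger button with no collar, at top px ~(390,204) in the left part of the box, is Stop; the speckled one with a collar is Start. Next I'll measure.

```bash
python3 - <<'E'
from h import *
import pickle
D=pickle.load(open("d0.pkl","rb")); T=D["top"]; S=D["scene"]
def full(x,y,k,ox,oy): return ((x+.5)/k-.5+ox,(y+.5)/k-.5+oy)
def tri(a,b):
    p,w=ray(T,*a); q,v=ray(S,*b)
    s=np.linalg.lstsq(np.c_[w,-v],q-p,rcond=None)[0]; A=p+w*s[0];B=q+v*s[1]; return (A+B)/2,np.linalg.norm(A-B)
# switch: right half of c1 (offset x-360)
t1=full(512-360,117,6,305,185); t2=full(580-360,193,6,305,185)
s1=full(557-360,182,6,170,145); s2=full(519-360,118,6,170,145)
print("big btn",t1,tri(t1,s1),onz(T,*t1,.076),onz(S,*s1,.076))
print("small btn",t2,tri(t2,s2),onz(T,*t2,.057),onz(S,*s2,.057))
# box top corners
for x,y in [(518,45),(425,125),(562,268),(655,185)]: print("corner",onz(T,*full(x-360,y,6,305,185),.05))
# banjo
boss=full(240,252,6,170,170); bs=full(134,72,6,295,185)
print("boss",boss,tri(boss,bs),onz(T,*boss,.054),onz(S,*bs,.054))
e1=onz(T,*full(110,36,6,170,170),.016); e2=onz(T,*full(68,68,6,170,170),.016)
print("end",e1,e2,(e1+e2)/2)
b=onz(T,*boss,.054); m=(e1+e2)/2; print(m-b,np.linalg.norm((m-b)[:2]),np.degrees(np.arctan2(*(m-b)[1::-1])))
for x,y in [(105,75),(195,187)]: print("slot end",onz(T,*full(x,y,6,170,170),.016))
# lathe: c2 scale 2.8 off 130,85
for x,y,z in [(300,110,.1),(600,110,.1),(300,86,.1),(600,85,.1),(300,128,.1),(600,128,.1),(300,152,.1),(600,152,.1),(262,98,.2),(592,99,.2)]:
  print("L",x,y,onz(T,*full(x,y,2.8,130,85),z))
E
```

```text
big btn (329.9166666666667, 204.08333333333334) (array([ 0.40310874, -0.26022643,  0.05985354]), np.float64(0.0026765437458107304)) [ 0.40229303 -0.25623596  0.076     ] [ 0.41467259 -0.25565689  0.076     ]
small btn (341.25, 216.75) (array([ 0.35830769, -0.30307159,  0.05583366]), np.float64(0.004198047528525272)) [ 0.35776355 -0.30078077  0.057     ] [ 0.35942741 -0.30475221  0.057     ]
corner [ 0.44705215 -0.26386013  0.05      ]
corner [ 0.39704869 -0.20769302  0.05      ]
corner [ 0.31217188 -0.29152121  0.05      ]
corner [ 0.36357012 -0.34755224  0.05      ]
boss (209.58333333333334, 211.58333333333334) (array([0.3666683 , 0.17809091, 0.04916917]), np.float64(0.0027790276874004468)) [0.36628132 0.17880062 0.054     ] [0.37066001 0.17711379 0.054     ]
end [0.50037218 0.26997253 0.016     ] [0.47961841 0.29577856 0.016     ] [0.4899953  0.28287555 0.016     ]
[ 0.12371398  0.10407493 -0.038     ] 0.16166861230526264 40.072370730748105
slot end [0.4756735 0.2722806 0.016    ]
slot end [0.40644026 0.21331929 0.016     ]
L 300 110 [0.682569   0.08406769 0.1       ]
L 600 110 [ 0.68957279 -0.30019524  0.1       ]
L 300 86 [0.71388384 0.0848565  0.1       ]
L 600 85 [ 0.72208371 -0.30002223  0.1       ]
L 300 128 [0.65914921 0.08347775 0.1       ]
L 600 128 [ 0.66623238 -0.30031945  0.1       ]
L 300 152 [0.62801092 0.08269339 0.1       ]
L 600 152 [ 0.63519929 -0.3004846   0.1       ]
L 262 98 [0.67368536 0.12287093 0.2       ]
L 592 99 [ 0.67958867 -0.27065163  0.2       ]
```

```bash
cat >> h.py <<'E'
def yaw(M): return np.degrees(np.arctan2(M[1,2],M[0,2]))
def down(a):
    c,s=np.cos(np.radians(a)),np.sin(np.radians(a)); return np.array([[s,0,c],[-c,0,s],[0,-1,0.]])
def plan(P,ya,dst,yb,n,polar=False):
    """rows from pose (P,tool yaw ya) to (dst,yb) in n rows"""
    P=np.array(P,float);dst=np.array(dst,float); t=np.arange(n+1)/n
    if polar:
        ra,rb=np.hypot(*P[:2]),np.hypot(*dst[:2]); fa,fb=np.arctan2(P[1],P[0]),np.arctan2(dst[1],dst[0])
        rr=ra+(rb-ra)*t; ff=fa+(fb-fa)*t
        W=np.c_[rr*np.cos(ff),rr*np.sin(ff),P[2]+(dst[2]-P[2])*t]
    else: W=P+(dst-P)*t[:,None]
    Y=ya+(yb-ya)*t
    for i in range(n):
        print(np.round(down(Y[i]).T@(W[i+1]-W[i])*1000,1).tolist(), round(-(Y[i+1]-Y[i]),2))
E
python3 - <<'E'
from h import *
o=r.get_obs(); M=rot(o["tool_rot"]); print(yaw(M))
plan(o["position"],yaw(M),[.38,-.20,.20],-49.8,15,True)
E
```

```text
71.27714449479915
[62.3, 0.3, -11.6] 8.07
[61.6, 0.3, -10.0] 8.07
[61.0, 0.3, -8.4] 8.07
[60.2, 0.3, -6.9] 8.07
[59.5, 0.3, -5.3] 8.07
[58.7, 0.3, -3.9] 8.07
[57.8, 0.3, -2.5] 8.07
[56.9, 0.3, -1.1] 8.07
[56.0, 0.3, 0.2] 8.07
[55.1, 0.3, 1.5] 8.07
[54.1, 0.3, 2.7] 8.07
[53.2, 0.3, 3.9] 8.07
[52.1, 0.3, 5.1] 8.07
[51.1, 0.3, 6.1] 8.07
[50.0, 0.3, 7.2] 8.07
```

Request:
{"fn": "send_rows", "kwargs": {"moves": [{"offset": [58, 0, -10], "angular": [0, 8, 0], "grip": 1}, {"offset": [59, 0, -10], "angular": [0, 8, 0], "grip": 1}, {"offset": [60, 0, -8], "angular": [0, 8, 0], "grip": 1}, {"offset": [60, 0, -7], "angular": [0, 8, 0], "grip": 1}, {"offset": [59, 0, -5], "angular": [0, 8, 0], "grip": 1}]}}

```text
t: 0.78
position: [0.3951, 0.3202, 0.2052]
tool_rot: [-0.615, 0.616, -0.348, 0.348]
wrist_force: [0.6, 0.1, -1.3]
grip_width: 0.506
```

Request:
{"fn": "send_rows", "kwargs": {"moves": [{"offset": [59, 0, -4], "angular": [0, 8, 0], "grip": 1}, {"offset": [58, 0, -2], "angular": [0, 8, 0], "grip": 1}, {"offset": [57, 0, -1], "angular": [0, 8, 0], "grip": 1}, {"offset": [56, 0, 0], "angular": [0, 8, 0], "grip": 1}, {"offset": [55, 0, 1], "angular": [0, 8, 0], "grip": 1}]}}

```text
t: 1.4
position: [0.4637, 0.0476, 0.2053]
tool_rot: [0.459, -0.459, 0.538, -0.538]
wrist_force: [0.8, -0.5, 0.4]
grip_width: 0.005
```

```bash
python3 - <<'E'
from h import *
o=r.get_obs(); M=rot(o["tool_rot"]); print(yaw(M),o["t"],o["position"],o["qpos"],o["grip_width"],M[:,1])
plan(o["position"],yaw(M),[.37,-.20,.20],-49.8,5,True)
E
```

```text
-8.996374659424083 1.4 [0.46373067 0.04763644 0.20527269] [ 2.37982818e-02  1.12324070e-01  1.74766526e+00 -4.62623135e-05
  1.28185559e+00  1.80827817e-01] 0.004819421905851907 [-2.51134432e-04 -5.03348234e-05 -9.99999967e-01]
[55.9, 1.1, 2.0] 8.16
[54.8, 1.1, 3.1] 8.16
[53.6, 1.1, 4.0] 8.16
[52.5, 1.1, 5.0] 8.16
[51.3, 1.1, 5.9] 8.16
```

Request:
{"fn": "send_rows", "kwargs": {"moves": [{"offset": [52, 0, 2], "angular": [0, 8, 0], "grip": 1}, {"offset": [52, 0, 3], "angular": [0, 8, 0], "grip": 1}, {"offset": [50, 0, 4], "angular": [0, 8, 0], "grip": 1}, {"offset": [48, 0, 5], "angular": [0, 8, 0], "grip": 1}, {"offset": [45, 0, 5], "angular": [0, 8, 0], "grip": 1}]}}

```text
t: 2.02
position: [0.3802, -0.1817, 0.2053]
tool_rot: [0.248, -0.248, 0.662, -0.662]
wrist_force: [1.1, 0.2, 0.3]
grip_width: 0.002
```

```bash
python3 - <<'E'
from h import *
import pickle
D={}
for n in ("scene","top","wrist"):
    d=optics.get_image(n); D[n]=d; cv2.imwrite(f"pics/{n}1.png",d["frame"])
pickle.dump(D,open("d1.pkl","wb"))
o=r.get_obs(); M=rot(o["tool_rot"]); print(yaw(M),o["t"],o["position"],o["qpos"],o["grip_width"],M[:,1])
print(proj(D["wrist"],[.4025,-.2555,.076]),proj(D["wrist"],[.357,-.3005,.059]))
plan(o["position"],yaw(M),[.4025,-.2555,.12],-49.8,3)
E
```

```text
-48.894409925621595 2.175 [ 0.38045168 -0.18144916  0.20544496] [-5.31947723e-01  8.64895034e-03  1.85730324e+00 -2.57347702e-05
  1.27566127e+00  3.21428202e-01] 0.003339679016722224 [-3.04229259e-05 -1.06648301e-05 -9.99999999e-01]
[328.82701503 211.64576782] [326.29337255 263.88457223]
[10.7, 28.5, 23.4] 0.3
[10.6, 28.5, 23.5] 0.3
[10.4, 28.5, 23.5] 0.3
```

View pics/wrist1.png

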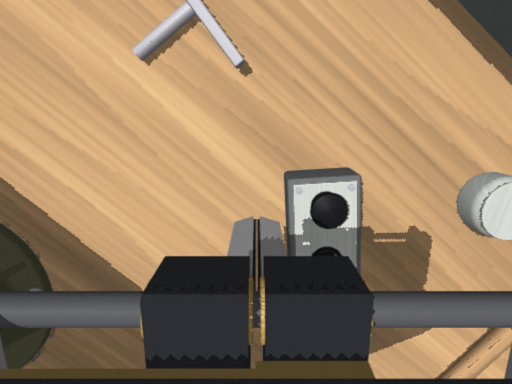

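The wrist view shows a button at (329,210), and my estimate projects to (328.8,211.6), so the fix agrees. One enlarged crop before I press.

```bash
python3 - <<'E'
import pickle,cv2
D=pickle.load(open("d1.pkl","rb"))
cv2.imwrite("pics/c4.png",cv2.resize(D["wrist"]["frame"][160:265,270:380],None,fx=5,fy=5,interpolation=cv2.INTER_CUBIC))
E
```

```text
(no output)
```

View pics/c4.png

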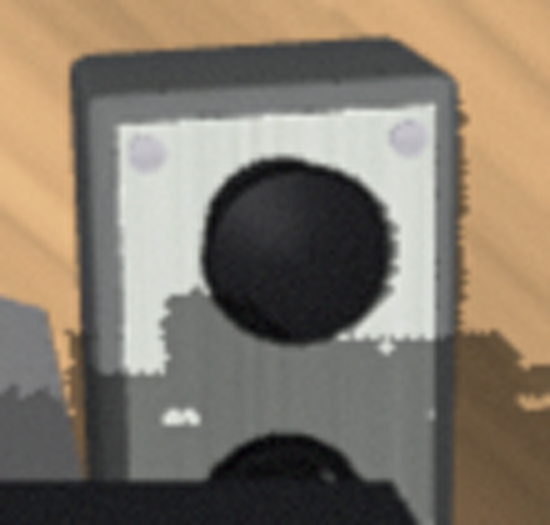

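The button is a smooth domed mushroom at crop (295,250), and the collared Start is just visible below it. It's Stop, so I'll approach.

Request:
{"fn": "send_rows", "kwargs": {"moves": [{"offset": [10, 20, 23], "angular": [0, 0.9, 0], "grip": 1}, {"offset": [11, 30, 24], "angular": [0, 0, 0], "grip": 1}, {"offset": [11, 35, 24], "angular": [0, 0, 0], "grip": 1}, {"offset": [0, 25, 0], "angular": [0, 0, 0], "grip": 1}, {"offset": [0, 10, 0], "angular": [0, 0, 0], "grip": 1}]}}

```text
t: 2.8
position: [0.4033, -0.254, 0.0841]
tool_rot: [0.244, -0.245, 0.664, -0.663]
wrist_force: [-0.2, -0.3, 1.1]
grip_width: 0.007
```

Request:
{"fn": "send_rows", "kwargs": {"moves": [{"offset": [0, 4, 0], "angular": [0, 0, 0], "grip": 1}, {"offset": [0, 3, 0], "angular": [0, 0, 0], "grip": 1}, {"offset": [0, 2, 0], "angular": [0, 0, 0], "grip": 1}, {"offset": [0, 0, 0], "angular": [0, 0, 0], "grip": 1}, {"offset": [0, 0, 0], "angular": [0, 0, 0], "grip": 1}]}}

```text
t: 3.42
position: [0.4033, -0.2552, 0.0767]
tool_rot: [-0.244, 0.244, -0.664, 0.664]
wrist_force: [0.2, -0.3, -0.3]
grip_width: 0.005
```

Request:
{"fn": "send_rows", "kwargs": {"moves": [{"offset": [0, 2, 0], "angular": [0, 0, 0], "grip": 1}, {"offset": [0, 2, 0], "angular": [0, 0, 0], "grip": 1}, {"offset": [0, 1.5, 0], "angular": [0, 0, 0], "grip": 1}, {"offset": [0, 0, 0], "angular": [0, 0, 0], "grip": 1}, {"offset": [0, 0, 0], "angular": [0, 0, 0], "grip": 1}]}}

```text
t: 4.05
position: [0.4033, -0.2552, 0.0711]
tool_rot: [-0.244, 0.244, -0.664, 0.664]
wrist_force: [0.9, -0.6, 4.6]
grip_width: 0.004
```

Request:
{"fn": "send_rows", "kwargs": {"moves": [{"offset": [0, 0.7, 0], "angular": [0, 0, 0], "grip": 1}, {"offset": [0, 0.7, 0], "angular": [0, 0, 0], "grip": 1}, {"offset": [0, 0, 0], "angular": [0, 0, 0], "grip": 1}, {"offset": [0, 0, 0], "angular": [0, 0, 0], "grip": 1}, {"offset": [0, 0, 0], "angular": [0, 0, 0], "grip": 1}]}}

```text
t: 4.68
position: [0.4034, -0.2552, 0.0701]
tool_rot: [-0.244, 0.244, -0.663, 0.664]
wrist_force: [-2.2, 1.0, 12.1]
grip_width: 0.003
```

A force of 12 N, with 5 N being enough to hold it down, means Stop is on its end stop. Releasing now.

Request:
{"fn": "send_rows", "kwargs": {"moves": [{"offset": [0, -15, 0], "angular": [0, 0, 0], "grip": 1}, {"offset": [0, -35, 0], "angular": [0, 0, 0], "grip": 1}, {"offset": [0, -40, 0], "angular": [0, 0, 0], "grip": 1}, {"offset": [0, -40, 0], "angular": [0, 0, 0], "grip": 1}, {"offset": [0, 0, 0], "angular": [0, 0, 0], "grip": 0}]}}

```text
t: 5.3
position: [0.4038, -0.2555, 0.2023]
tool_rot: [-0.245, 0.243, -0.662, 0.665]
wrist_force: [-0.0, 0.3, -0.3]
grip_width: 0.074
```

```bash
python3 - <<'E'
from h import *
o=r.get_obs(); M=rot(o["tool_rot"]); print(yaw(M),o["t"],o["position"],o["wrist_force"])
plan(o["position"],yaw(M),[.38,.12,.2],-49.8,10)
E
```

```text
-49.62065818237358 5.3 [ 0.40383601 -0.25552678  0.20225853] [-0.0447501   0.27268768 -0.33487629]
[-22.5, 0.2, -30.2] 0.02
[-22.5, 0.2, -30.2] 0.02
[-22.5, 0.2, -30.2] 0.02
[-22.5, 0.2, -30.2] 0.02
[-22.5, 0.2, -30.2] 0.02
[-22.5, 0.2, -30.2] 0.02
[-22.5, 0.2, -30.2] 0.02
[-22.4, 0.2, -30.2] 0.02
[-22.4, 0.2, -30.2] 0.02
[-22.4, 0.2, -30.2] 0.02
```

Request:
{"fn": "send_rows", "kwargs": {"moves": [{"offset": [-22, 0, -30], "angular": [0, 0, 0], "grip": -1}, {"offset": [-30, 0, -41], "angular": [0, 0, 0], "grip": -1}, {"offset": [-30, 0, -41], "angular": [0, 0, 0], "grip": -1}, {"offset": [-30, 0, -41], "angular": [0, 0, 0], "grip": -1}, {"offset": [-30, 0, -41], "angular": [0, 0, 0], "grip": -1}]}}

```text
t: 5.92
position: [0.3847, -0.0137, 0.1987]
tool_rot: [0.243, -0.244, 0.664, -0.663]
wrist_force: [0.4, 0.6, 0.2]
grip_width: 0.609
```

Request:
{"fn": "send_rows", "kwargs": {"moves": [{"offset": [-30, 0, -41], "angular": [0, 0, 0], "grip": -1}, {"offset": [-32, 0, -41], "angular": [0, 0, 0], "grip": -1}, {"offset": [-32, 0, -41], "angular": [0, 0, 0], "grip": -1}, {"offset": [-33, 0, -20], "angular": [0, 0, 0], "grip": -1}, {"offset": [-10, 0, -10], "angular": [0, 0, 0], "grip": -1}]}}

```text
t: 6.55
position: [0.3904, 0.1913, 0.1985]
tool_rot: [0.244, -0.245, 0.663, -0.663]
wrist_force: [0.2, 0.1, 0.2]
grip_width: 0.998
```

```bash
python3 - <<'E'
from h import *
import pickle
D={}
for n in ("top","wrist"):
    d=optics.get_image(n); D[n]=d; cv2.imwrite(f"pics/{n}2.png",d["frame"])
pickle.dump(D,open("d2.pkl","wb"))
o=r.get_obs(); M=rot(o["tool_rot"]); print(yaw(M),o["t"],o["position"],o["grip_width"],M[:,1])
b=np.array([.404,.2105]);u=np.array([np.cos(np.radians(40.2)),np.sin(np.radians(40.2))])
for s,z in[(0,.016),(.114,.016),(-.001,.016),(.097,.016),(-.051,.054)]: print(s,proj(D["wrist"],[*(b+s*u),z]))
E
```

```text
-49.54686664493168 6.65 [0.39039369 0.19033135 0.19867825] 0.9996817031098661 [-1.84236764e-03 -7.48637541e-04 -9.99998023e-01]
0 [251.55487028 150.09636768]
0.114 [251.69849075  36.76009514]
-0.001 [251.55370746 151.01398738]
0.097 [251.67558485  54.8359941 ]
-0.051 [250.94212655 205.11749319]
```

View pics/wrist2.png

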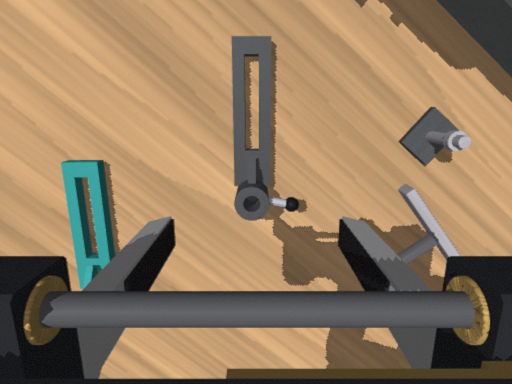

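View pics/top2.png

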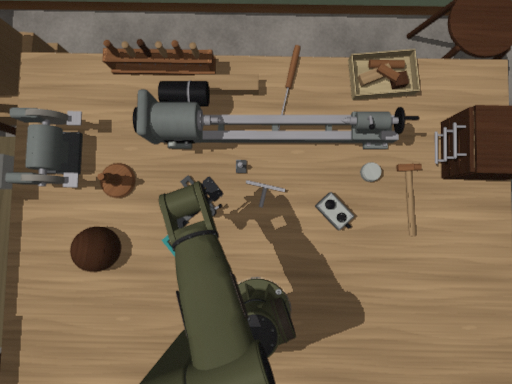

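The wrist view shows the banjo at its predicted pixels: far end at row 36 against 36.8 predicted, slot from 54 to 150 against 55 to 151, and boss at row 204 against 205. The pose is good to about 1 mm. Next I compute the descent.

```bash
python3 - <<'E'
from h import *
o=r.get_obs(); M=rot(o["tool_rot"]); 
plan(o["position"],yaw(M),[.404,.2105,.003],-49.8,1)
E
```

```text
[-23.4, 195.7, -6.5] 0.25
```

Request:
{"fn": "send_rows", "kwargs": {"moves": [{"offset": [-12, 20, -3], "angular": [0, 0.25, 0], "grip": -1}, {"offset": [-11.5, 40, -3.5], "angular": [0, 0, 0], "grip": -1}, {"offset": [0, 50, 0], "angular": [0, 0, 0], "grip": -1}, {"offset": [0, 25, 0], "angular": [0, 0, 0], "grip": -1}, {"offset": [0, 0, 0], "angular": [0, 0, 0], "grip": -1}]}}

```text
t: 7.28
position: [0.4037, 0.2086, 0.0633]
tool_rot: [-0.241, 0.244, -0.664, 0.664]
wrist_force: [0.4, 0.1, 0.6]
grip_width: 0.999
```

```bash
python3 - <<'E'
from h import *
d=optics.get_image("wrist"); cv2.imwrite("pics/wrist3.png",d["frame"])
o=r.get_obs(); M=rot(o["tool_rot"]); print(yaw(M),o["position"],M[:,1],o["wrist_force"])
plan(o["position"],yaw(M),[.404,.2105,.003],-49.8,1)
E
```

```text
-49.9360324953172 [0.40454127 0.20914431 0.06469088] [-1.06514423e-03 -5.34430409e-04 -9.99999290e-01] [0.14062135 0.04459926 0.58075883]
[-0.5, 61.7, -1.4] -0.14
```

View pics/wrist3.png

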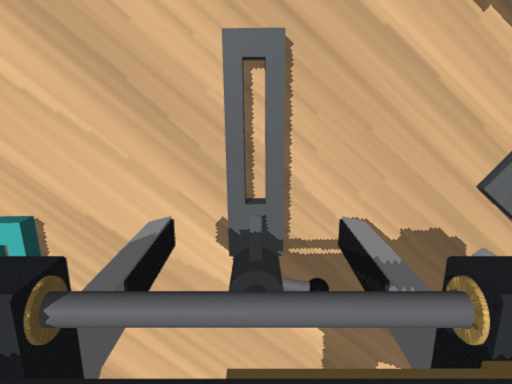

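The foot sits centred between the open fingers, with the slot's near end at (255,200). Descending.

Request:
{"fn": "send_rows", "kwargs": {"moves": [{"offset": [-0.5, 20, -1], "angular": [0, 0, 0], "grip": -1}, {"offset": [0, 20, 0], "angular": [0, 0, 0], "grip": -1}, {"offset": [0, 14, 0], "angular": [0, 0, 0], "grip": -1}, {"offset": [0, 6, 0], "angular": [0, 0, 0], "grip": -1}, {"offset": [0, 0, 0], "angular": [0, 0, 0], "grip": -1}]}}

```text
t: 7.95
position: [0.4046, 0.2112, 0.0049]
tool_rot: [0.243, -0.242, 0.664, -0.664]
wrist_force: [0.7, 0.3, -0.6]
grip_width: 1.004
```

Request:
{"fn": "send_rows", "kwargs": {"moves": [{"offset": [0, 0, 0], "angular": [0, 0, 0], "grip": 1}, {"offset": [0, 0, 0], "angular": [0, 0, 0], "grip": 1}, {"offset": [0, 0, 0], "angular": [0, 0, 0], "grip": 1}, {"offset": [0, 0, 0], "angular": [0, 0, 0], "grip": 1}, {"offset": [0, 0, 0], "angular": [0, 0, 0], "grip": 1}]}}

```text
t: 8.57
position: [0.4044, 0.2112, 0.0046]
tool_rot: [-0.243, 0.243, -0.664, 0.664]
wrist_force: [0.2, -0.4, -0.4]
grip_width: 0.504
```

Request:
{"fn": "send_rows", "kwargs": {"moves": [{"offset": [0, 0, 0], "angular": [0, 0, 0], "grip": 1}, {"offset": [0, 0, 0], "angular": [0, 0, 0], "grip": 1}, {"offset": [0, 0, 0], "angular": [0, 0, 0], "grip": 1}, {"offset": [0, -2, 0], "angular": [0, 0, 0], "grip": 1}, {"offset": [0, -3, 0], "angular": [0, 0, 0], "grip": 1}]}}

```text
t: 9.2
position: [0.4039, 0.2111, 0.0093]
tool_rot: [0.242, -0.243, 0.664, -0.664]
wrist_force: [-0.4, 0.5, -6.6]
grip_width: 0.421
```

```bash
python3 - <<'E'
from h import *
d=optics.get_image("wrist"); cv2.imwrite("pics/wrist4.png",d["frame"])
o=r.get_obs(); M=rot(o["tool_rot"]); print(yaw(M),o["position"],M[:,1],o["wrist_force"],o["wrist_torque"],o["grip_width"]*94)
E
```

```text
-49.872410517918816 [0.40423502 0.2111941  0.00973435] [-4.60225917e-04 -1.43118560e-04 -9.99999884e-01] [ 1.63997379  0.92407703 -6.34970917] [-0.01740425  0.05952602 -0.01085866] 39.56016431128888
```

View pics/wrist4.png

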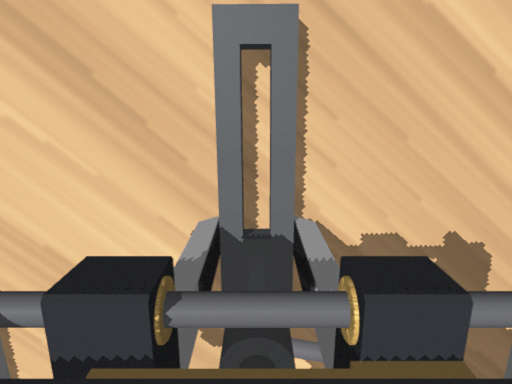

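The pads hold the foot at 39.6 mm with the slot end at (257,232), and the wrist carries the weight at about 6.5 N. Lifting gently.

Request:
{"fn": "send_rows", "kwargs": {"moves": [{"offset": [0, -8, 0], "angular": [0, 0, 0], "grip": 1}, {"offset": [0, -16, 0], "angular": [0, 0, 0], "grip": 1}, {"offset": [0, -20, 0], "angular": [0, 0, 0], "grip": 1}, {"offset": [0, -20, 0], "angular": [0, 0, 0], "grip": 1}, {"offset": [0, -20, 0], "angular": [0, 0, 0], "grip": 1}]}}

```text
t: 9.88
position: [0.4044, 0.2112, 0.0953]
tool_rot: [0.243, -0.242, 0.664, -0.664]
wrist_force: [0.1, 0.0, -6.7]
grip_width: 0.423
```

Request:
{"fn": "send_rows", "kwargs": {"moves": [{"offset": [0, -20, 0], "angular": [0, 0, 0], "grip": 1}, {"offset": [0, -20, 0], "angular": [0, 0, 0], "grip": 1}, {"offset": [0, -14, 0], "angular": [0, 0, 0], "grip": 1}, {"offset": [0, -7, 0], "angular": [0, 0, 0], "grip": 1}, {"offset": [0, 0, 0], "angular": [0, 0, 0], "grip": 1}]}}

```text
t: 10.5
position: [0.4044, 0.2112, 0.1547]
tool_rot: [0.243, -0.242, 0.664, -0.664]
wrist_force: [0.7, 0.2, -6.7]
grip_width: 0.42
```

```bash
python3 - <<'E'
from h import *
d=optics.get_image("wrist"); cv2.imwrite("pics/wrist5.png",d["frame"])
d=optics.get_image("scene"); cv2.imwrite("pics/scene5.png",cv2.resize(d["frame"][100:290,230:430],None,fx=3,fy=3))
o=r.get_obs(); M=rot(o["tool_rot"]); print(yaw(M),o["position"],M[:,1],o["wrist_force"],o["wrist_torque"],o["grip_width"]*94)
plan(o["position"],yaw(M),[.45,-.03,o["position"][2]],-88.9,10)
print(); plan([.45,-.03,.155],-88.9,[.627,-.075,.155],-88.9,5)
E
```

```text
-49.87342359177829 [0.40413472 0.21110562 0.15400458] [-9.37986156e-04 -3.89968721e-04 -9.99999484e-01] [ 0.32160145  0.04298792 -7.50189095] [-0.04361994  0.20657938 -0.02694157] 39.687304077757126
[12.0, 0.0, 21.4] 3.9
[10.5, 0.0, 22.2] 3.9
[9.0, 0.0, 22.8] 3.9
[7.4, 0.0, 23.4] 3.9
[5.8, 0.0, 23.8] 3.9
[4.2, 0.0, 24.2] 3.9
[2.5, 0.0, 24.4] 3.9
[0.9, 0.0, 24.5] 3.9
[-0.8, 0.0, 24.5] 3.9
[-2.5, 0.0, 24.4] 3.9

[-35.2, 0.0, 9.7] -0.0
[-35.2, 0.0, 9.7] -0.0
[-35.2, 0.0, 9.7] -0.0
[-35.2, 0.0, 9.7] -0.0
[-35.2, 0.0, 9.7] -0.0
```

View pics/wrist5.png

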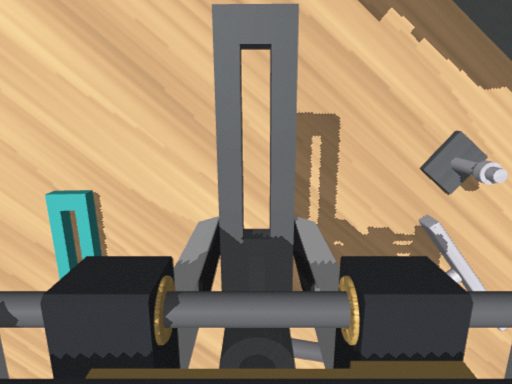

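View pics/scene5.png

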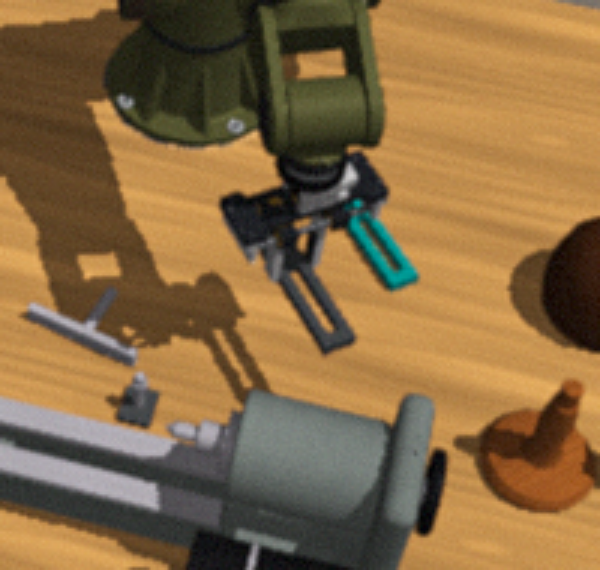

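The banjo hangs at the same pixels in the gripper as before the lift, so it's level and hasn't slipped. The scene view shows it clear of the headstock. Carrying it now.

Request:
{"fn": "send_rows", "kwargs": {"moves": [{"offset": [6, 0, 11], "angular": [0, 2, 0], "grip": 1}, {"offset": [11, 0, 22], "angular": [0, 4, 0], "grip": 1}, {"offset": [10, 0, 22], "angular": [0, 4, 0], "grip": 1}, {"offset": [8, 0, 23], "angular": [0, 4, 0], "grip": 1}, {"offset": [6, 0, 24], "angular": [0, 4, 0], "grip": 1}]}}

```text
t: 11.22
position: [0.4256, 0.1014, 0.1542]
tool_rot: [-0.134, 0.135, -0.694, 0.694]
wrist_force: [0.5, 0.5, -6.8]
grip_width: 0.423
```

Request:
{"fn": "send_rows", "kwargs": {"moves": [{"offset": [5, 0, 24], "angular": [0, 4, 0], "grip": 1}, {"offset": [4, 0, 24], "angular": [0, 4, 0], "grip": 1}, {"offset": [2, 0, 24], "angular": [0, 4, 0], "grip": 1}, {"offset": [0, 0, 24], "angular": [0, 4, 0], "grip": 1}, {"offset": [-2, 0, 20], "angular": [0, 4, 0], "grip": 1}]}}

```text
t: 11.85
position: [0.4458, -0.0139, 0.1542]
tool_rot: [-0.011, 0.012, -0.707, 0.707]
wrist_force: [0.3, 0.5, -7.0]
grip_width: 0.418
```

```bash
python3 - <<'E'
from h import *
o=r.get_obs(); M=rot(o["tool_rot"]); print(yaw(M),o["position"],M[:,1],o["wrist_force"],o["wrist_torque"],o["grip_width"]*94)
plan(o["position"],yaw(M),[.59,-.07,.155],-88.9,10)
E
```

```text
-88.12862784416039 [ 0.44577821 -0.01387803  0.15417858] [-7.54536862e-04 -1.13820685e-04 -9.99999709e-01] [ 0.2929089   0.51092426 -6.97012457] [ 0.01071785  0.1650102  -0.01140167] 39.30065256949678
[-14.2, -0.1, 6.1] 0.08
[-14.2, -0.1, 6.1] 0.08
[-14.2, -0.1, 6.0] 0.08
[-14.3, -0.1, 6.0] 0.08
[-14.3, -0.1, 6.0] 0.08
[-14.3, -0.1, 6.0] 0.08
[-14.3, -0.1, 6.0] 0.08
[-14.3, -0.1, 5.9] 0.08
[-14.3, -0.1, 5.9] 0.08
[-14.3, -0.1, 5.9] 0.08
```

Request:
{"fn": "send_rows", "kwargs": {"moves": [{"offset": [-8, 0, 4], "angular": [0, 0.8, 0], "grip": 1}, {"offset": [-16, 0, 7], "angular": [0, 0, 0], "grip": 1}, {"offset": [-18, 0, 8], "angular": [0, 0, 0], "grip": 1}, {"offset": [-18, 0, 8], "angular": [0, 0, 0], "grip": 1}, {"offset": [-18, 0, 8], "angular": [0, 0, 0], "grip": 1}]}}

```text
t: 12.48
position: [0.5255, -0.0455, 0.1541]
tool_rot: [0.008, -0.009, 0.707, -0.707]
wrist_force: [-0.0, -0.5, -7.6]
grip_width: 0.419
```

Request:
{"fn": "send_rows", "kwargs": {"moves": [{"offset": [-18, 0, 7], "angular": [0, 0, 0], "grip": 1}, {"offset": [-18, 0, 6], "angular": [0, 0, 0], "grip": 1}, {"offset": [-16, 0, 6], "angular": [0, 0, 0], "grip": 1}, {"offset": [-10, 0, 4], "angular": [0, 0, 0], "grip": 1}, {"offset": [0, 0, 0], "angular": [0, 0, 0], "grip": 1}]}}

```text
t: 13.1
position: [0.5875, -0.067, 0.154]
tool_rot: [0.008, -0.008, 0.707, -0.707]
wrist_force: [0.3, 0.5, -7.1]
grip_width: 0.42
```

```bash
python3 - <<'E'
from h import *
import pickle
D={}
for n in ("scene","top","wrist"):
    d=optics.get_image(n); D[n]=d; cv2.imwrite(f"pics/{n}6.png",d["frame"])
pickle.dump(D,open("d6.pkl","wb"))
cv2.imwrite("pics/top6c.png",cv2.resize(D["top"]["frame"][80:200,130:410],None,fx=2.8,fy=2.8,interpolation=cv2.INTER_CUBIC))
o=r.get_obs(); M=rot(o["tool_rot"]); print(yaw(M),o["position"],M[:,1],o["wrist_force"],o["wrist_torque"],o["grip_width"]*94)
plan(o["position"],yaw(M),[.627,-.075,.145],-88.9,1)
E
```

```text
-88.66196815927542 [ 0.58699873 -0.06669828  0.15447727] [-3.94184520e-04  7.61491931e-05 -9.99999919e-01] [-0.11022732  0.19308532 -6.84890219] [-0.00526651  0.16428372  0.05129312] 40.05769419723565
[-39.8, 9.5, 9.2] 0.24
```

View pics/wrist6.png

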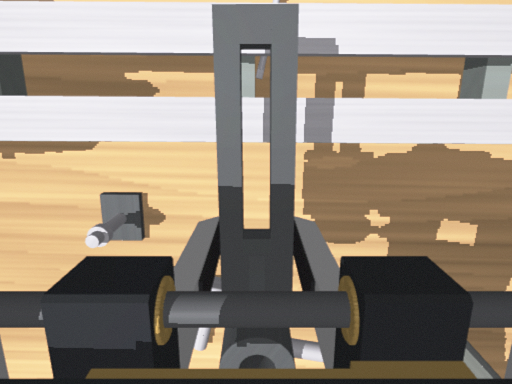

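View pics/top6c.png

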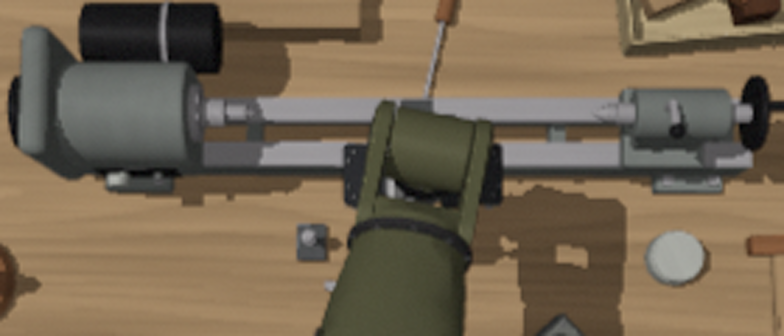

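View pics/scene6.png

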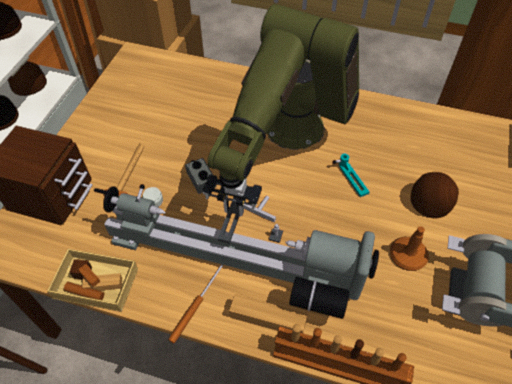

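```bash
python3 - <<'E'
from h import *
import pickle
D=pickle.load(open("d6.pkl","rb")); W=D["wrist"]
g=cv2.cvtColor(W["frame"],cv2.COLOR_BGR2HSV)
for c in (120,180,360,430):
    f=W["frame"][:160,c-2:c+3].mean(1); s=f.max(1)-f.min(1); print(c,[i for i in range(1,160) if (s[i]<25 and f[i].mean()>90)!=(s[i-1]<25 and f[i-1].mean()>90)])
for c,a,b in [(100,52,97),(430,54,98)]:
    print(onz(W,c,a,.1),onz(W,c,b,.1),onz(W,c,4,.1),onz(W,c,141,.1))
zt=.154-.005+.016
for u,v in [(256,46),(257,232),(212,7),(299,7)]: print(onz(W,u,v,zt))
T=D["top"]
def full(x,y): return ((x+.5)/2.8-.5+130,(y+.5)/2.8-.5+80)
for x,y in [(262,112),(592,112)]: print(full(x,y),onz(T,*full(x,y),.2))
E
```

```text
120 [2, 55, 96, 141]
180 [2, 56, 97, 142]
360 [4, 57, 98, 143]
430 [4, 57, 99, 144]
[0.68796512 0.0376475  0.1       ] [0.65948629 0.04020336 0.1       ] [0.71648656 0.03508782 0.1       ] [0.62985116 0.04286298 0.1       ]
[ 0.69179003 -0.17857979  0.1       ] [ 0.66405672 -0.18273852  0.1       ] [ 0.72135991 -0.17414567  0.1       ] [ 0.63525232 -0.18705785  0.1       ]
[ 0.68328138 -0.0647547   0.165     ]
[ 0.59023275 -0.06745713  0.165     ]
[ 0.69943543 -0.04421461  0.165     ]
[ 0.70036366 -0.08406082  0.165     ]
(223.25, 119.67857142857143) [0.67368536 0.12287093 0.2       ]
(341.1071428571429, 119.67857142857143) [ 0.68079762 -0.27064456  0.2       ]
```

```bash
python3 - <<'E'
from h import *
o=r.get_obs(); M=rot(o["tool_rot"])
plan(o["position"],yaw(M),[.6275,-.0745,.145],-88.9,1)
E
```

```text
[-40.3, 9.5, 8.7] 0.24
```

Request:
{"fn": "send_rows", "kwargs": {"moves": [{"offset": [-8, 1, 2], "angular": [0, 0.3, 0], "grip": 1}, {"offset": [-12, 2.5, 3], "angular": [0, 0, 0], "grip": 1}, {"offset": [-12, 3, 2.5], "angular": [0, 0, 0], "grip": 1}, {"offset": [-8, 2.5, 1], "angular": [0, 0, 0], "grip": 1}, {"offset": [0, 0, 0], "angular": [0, 0, 0], "grip": 1}]}}

```text
t: 13.88
position: [0.6278, -0.0747, 0.1448]
tool_rot: [0.006, -0.007, 0.707, -0.707]
wrist_force: [-0.5, -0.1, -6.8]
grip_width: 0.425
```

Request:
{"fn": "send_rows", "kwargs": {"moves": [{"offset": [0, 0, 0], "angular": [0, 0, 0], "grip": 1}, {"offset": [0, 0, 0], "angular": [0, 0, 0], "grip": 1}, {"offset": [0, 0, 0], "angular": [0, 0, 0], "grip": 1}, {"offset": [0, 0, 0], "angular": [0, 0, 0], "grip": 1}, {"offset": [0, 0, 0], "angular": [0, 0, 0], "grip": 1}]}}

```text
t: 14.5
position: [0.6275, -0.0747, 0.1456]
tool_rot: [-0.006, 0.006, -0.707, 0.707]
wrist_force: [0.9, -0.2, -6.6]
grip_width: 0.424
```

```bash
python3 - <<'E'
from h import *
import pickle
D={}
for n in ("scene","wrist","top"):
    d=optics.get_image(n); D[n]=d; cv2.imwrite(f"pics/{n}7.png",d["frame"])
pickle.dump(D,open("d7.pkl","wb"))
s=D["scene"]["frame"]
cv2.imwrite("pics/scene7c.png",cv2.resize(s[130:290,150:310],None,fx=3.7,fy=3.7,interpolation=cv2.INTER_CUBIC))
o=r.get_obs(); M=rot(o["tool_rot"]); print(o["t"],yaw(M),o["position"],M[:,1],o["wrist_force"],o["qvel"].round(3),o["grip_width"]*94)
W=D["wrist"]
for c in (120,180,360,430):
    f=W["frame"][:250,c-2:c+3].mean(1); t=f.max(1)-f.min(1); print(c,[i for i in range(1,250) if (t[i]<25 and f[i].mean()>90)!=(t[i-1]<25 and f[i-1].mean()>90)])
E
```

```text
14.65 -88.97306121469451 [ 0.62755037 -0.07467432  0.14555568] [-1.26054319e-05 -1.53013632e-05 -1.00000000e+00] [ 0.05076725 -0.96998026 -7.02005036] [ 0.001 -0.     0.001 -0.002 -0.     0.002] 39.31898847516849
120 [68, 117, 156, 201, 236]
180 [68, 117, 156, 201]
360 [68, 117, 156, 201]
430 [69, 117, 156, 201]
```

View pics/wrist7.png

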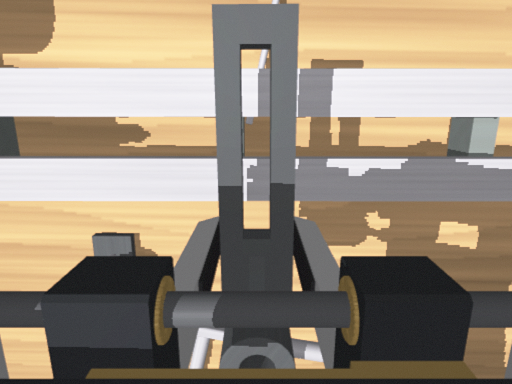

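View pics/scene7c.png

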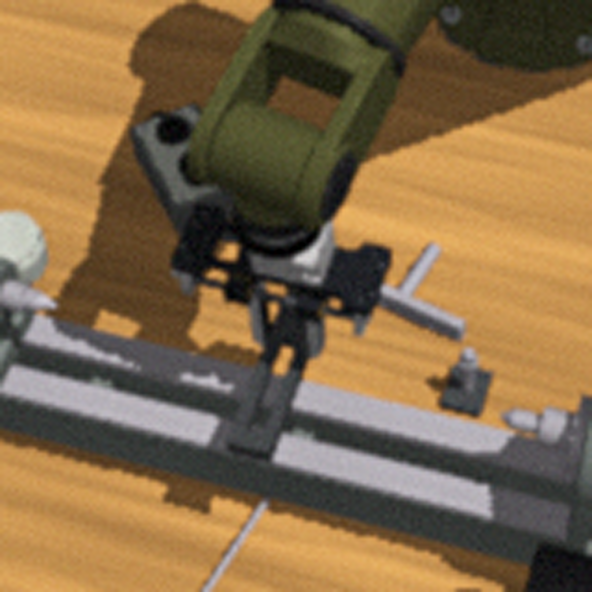

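```bash
python3 - <<'E'
from h import *
import pickle
D=pickle.load(open("d7.pkl","rb")); W=D["wrist"]
gx=np.mean([onz(W,c,v,.1)[0] for c in (180,360) for v in (116,156)]); wx=np.mean([onz(W,c,v,.1)[0] for c in (180,360) for v in (68,201)])
a=onz(W,256,47,.157);b=onz(W,257,231,.157); print("gap",gx,wx,"slot mid",(a+b)/2,a-b)
r.sign_off()
E
```

```text
gap 0.677160112274045 0.6762445052180803 slot mid [ 0.67745542 -0.07433006  0.157     ] [0.09167182 0.00217372 0.        ]
the job is handed in; nothing more can be done
```

I pressed Stop and released it, and the arm is now holding the banjo level over the bed. The job is handed in at about 14.7 s of the 64 s allowed; sign-off gives no verdict.

- **Stop:** I pressed the mushroom head until the force read 12 N (5 N holds it fully down), then lifted well clear. I didn't touch Start. I didn't look at the released button in a close-up, so its return is inferred from being clear of it with no force left.
- **Banjo grip:** I took the dark banjo at its balance point. The jaws closed to 39.3 mm on the 40 mm foot, and the wrist carries a steady 7 N or so. It kept the same place in the wrist pictures from lift to finish, so I saw no slip or tilt. I left the turquoise one alone.
- **Final pose:**
  - The slot middle is at x = 0.677 m and the gap's centreline at 0.676–0.677 m.
  - The slot is at y = −0.074 m, about 197 mm from each centre tip.
  - The foot is square to about 1° with the boss on the robot's side.
  - The underside is about 40 mm above the ways, worked out from the arm's position rather than measured directly.
- **Surroundings:** The last pictures show nothing touching the lathe. The clamp bolt, tool rest and tailstock centre look as they were, and I didn't check the others closely.
- **Disagreements:** In the first scene view the Stop button came out about 12 mm away from the top view's fix. The wrist view agreed with the top view, so I used that. The slot measured about 92 mm long against 98 mm, probably because its end walls hide part of it.

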